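# Dress the sloping counter display with tins

## Task

Get the sloping display board on the shop counter ready: first push the tall carton over so that it lies on its side close along the foot of the board, roughly centred, as a backstop. Then set the two pronged chock rails flat across the board, centred, one above the other, prongs pointing up the slope, and lay every tin from the stock tray across the slope, held against the prong ends of a rail (at most two to a rail) so that none rolls once let go. Leave the other things on the counter where they are.

Things in the scene. Friction and masses are not known exactly. Their poses are not given: they have to be found in the camera images.
- board: fixed sloping board of pale wood, 250 (x) by 260 mm (y). Origin on the counter under its middle; +x points down the slope to the foot. Its top falls evenly from 42 mm above the counter (x = -125) through 26 mm (middle) to 10 mm at the foot (x = 125), 7 degrees: a loose tin rolls down it. Two rails with tins fit with bars about 130 mm apart, e.g. at x = -32 and 98 mm
- tray: fixed flat cardboard stock tray, 236 mm (x) by 190 mm (y), base 6 mm thick, origin under its middle on the counter. Tins lie along its x in two lanes at y = -43 and 43 mm, two per lane (middles at x = about -55 and 55 mm), each lane between two ribs, centred 22 mm to either side of it, whose tops are 12 mm above the counter
- mat: fixed grey mat 250 x 190 x 3 mm on which the chock rails start; origin under its middle
- carton: tall closed cardboard carton, 60 x 60 x 200 mm, about 0.3 kg; origin in its middle, z along its length. It starts upright on the counter close to the foot of the board, near the left or right end of it; pushed over towards the board's middle it falls along the foot (lying, its middle about 170 mm to +x of the board's origin, 30 mm up)
- rail1: dark wooden chock rail, 0.22 kg: bar 14 (x) x 220 (y) x 22 mm high; four prongs, 12 high, 14 wide, reach 36 mm to -x from the bar at y = -95, -29, 29, 95 mm (52 mm gaps for fingers between them). Origin in the middle of the bar's underside. A tin against the prong ends has its middle at about x = -64, z = 25 mm; two fit, at y = -62 and 62 mm. Starts flat on the mat
- rail2: dark wooden chock rail, 0.22 kg: bar 14 (x) x 220 (y) x 22 mm high; four prongs, 12 high, 14 wide, reach 36 mm to -x from the bar at y = -95, -29, 29, 95 mm (52 mm gaps for fingers between them). Origin in the middle of the bar's underside. A tin against the prong ends has its middle at about x = -64, z = 25 mm; two fit, at y = -62 and 62 mm. Starts flat on the mat
- tin1: a round aluminium tin, diameter 50 mm, length 92 mm, about 0.15 kg, that rolls freely; origin in its middle, x along its length (its axis). It starts lying in a lane of the stock tray, its middle 31 mm above the counter. Three or four of the four tins are there
- tin2: a round aluminium tin, diameter 50 mm, length 92 mm, about 0.15 kg, that rolls freely; origin in its middle, x along its length (its axis). It starts lying in a lane of the stock tray, its middle 31 mm above the counter. Three or four of the four tins are there
- tin3: a round aluminium tin, diameter 50 mm, length 92 mm, about 0.15 kg, that rolls freely; origin in its middle, x along its length (its axis). It starts lying in a lane of the stock tray, its middle 31 mm above the counter. Three or four of the four tins are there
- tin4: a round aluminium tin, diameter 50 mm, length 92 mm, about 0.15 kg, that rolls freely; origin in its middle, x along its length (its axis). It starts lying in a lane of the stock tray, its middle 31 mm above the counter. Three or four of the four tins are there
- flacon: bystander: small amber bottle 42 mm across, 77 mm high, standing by the other end of the board's foot from the carton; origin under its middle
- tape_roll: bystander: roll of clear tape, 90 mm across, 35 mm high, lying flat to one side; origin under its middle
- pen_cup: bystander: steel cup 72 mm across, 85 mm high, standing to one side; origin under its middle
- perfume_box: bystander: small grey box 45 x 60 x 65 mm standing beyond the tray or the mat; origin under its middle
- watch_box: bystander: black box 80 x 80 x 50 mm standing beyond the tray or the mat; origin under its middle
Things that resemble listed ones, but are neither listed nor needed, are in the scene too. What is shaped like the tin4 but purple is not meant. Leave any turquoise look-alike of the rail1 alone.

How it is judged:
By the outcome, as a careful person would: the job done as asked, in the order asked, and still so for the second after the job is handed in, with the robot touching nothing.
Of tin1, tin2, tin3, tin4 only 3 to 4 are there at a start; the rules pass over those that are not, and their reading is None.
At some moment in a run one of carton, rail1, rail2 may be knocked a few centimetres aside while the robot is not near it.
Once in a run the grip may slacken for a moment while it holds something.
It also fails if it takes over 208 s, if anything falls off the work surface, if the arm or the gripper's body presses on something with over 40 N, if the wrist force passes 120 N, or if a joint passes its speed limit or range.

## Robot

A 6-joint arm with a two-finger parallel gripper is mounted at the origin on the work surface. World frame = base frame: x ahead of the robot, y to its left, z up, the work surface at z = 0. Lengths are in mm, angles in rad, forces in N, time in s.
With the tool pointing down it reaches from about 400 to 925 mm from the base axis. Payload 12.5 kg.
Tool frame: the origin (TCP) lies between the finger pads; the fingertips stand 25 mm ahead of it and the grasp point (between the pads) lies 6 mm ahead of it; z points along the fingers, y is the line along which they close (so a half turn about z gives the same grasp; the last joint's range is limited). The gripper opens to 95 mm and grips with 3 to 60 N. Pads are 20 mm wide; open, the fingers measure 119 mm over their backs; the gripper's body (75 mm by 180 mm) begins 59 mm behind the grasp point.
Start: joints at [1.187, 0.491, 1.559, -0, 1.092, -0.106], TCP at [171.382, 601.059, 239.661] pointing down, gripper open.
Joint ranges: [-3.1, 3.1], [-0.84, 2.19], [0.05, 2.79], [-1.13, 4.28], [0.06, 2.93], [-2.69, 2.69]. Speed limits (rad/s): [2.22, 2.22, 2.79, 3.14, 3.14, 3.14].

## Interface

Orientations are given as [roll, pitch, yaw] about the fixed x, y, z axes, in that order (R = Rz(yaw) Ry(pitch) Rx(roll)).
In Python, from cell import state, read_camera, job_done, cut_out gives the robot as it stands. The module is installed in compiled form; this text tells all that it offers.
- The arm moves only by the tool jog_arm, never from a script. Its argument "motion" is a list of rows, each a list of 2 entries, a list of its own where there are three numbers: the shift along the tool's x, y, z in mm, then the turn about the tool's z in rad. A call has 1 to 5 rows; each row is the pose to reach, as a shift and turn from the pose commanded when the call began, along the tool's axes at that moment; what a row does not reach only later rows make up. A row lasts 1/10 s, in which the tool goes at most 50 mm and 8.59 degrees, less where a joint would pass 70% of its speed; a pose out of reach is approached as far as the arm can. A call with a gripper value outside its range is refused whole. "grip" is the closure, from 0 (fully open) to 1 (shut), set as the call begins (left out, the last holds). The fingers move at their own pace and stop on an object; the grip force is fixed at half the most. Time passes only in rows, so rows that repeat a pose let the fingers close. It gives the time, the measured TCP pose, the force, the opening and the grip force at its end, in the units of the state.
- state(): the state, without advancing time (a new reading comes with each control period).
- read_camera(name): name is "scene" or "top" or "wrist"; returns a dict with "img" (384x512x3 uint8, blue, green, red), "vertical_fov" (degrees; the focal length in pixels is half the picture's height over the tangent of half this angle, whatever the lens; pixels are square), "cx", "cy" (the principal point, pixels), "extrinsics" (4x4, takes a point from camera to world coordinates). Camera axes: x right, y up, looking along -z (the intrinsics and any distortion apply to the point x, -y, -z); pixel columns grow to the right and rows downward; lengths in mm; the calibration is good to about 2 mm. A picture is of the moment at which its call begins. There is no depth.
- job_done(): hands the job in; it is judged then, once.
Trained networks look in a picture, given as the dict that the camera call returned (one of the last four; its "shot" number tells which), for a name from the list of things; names that differ only in an ending like _2 or _b are one class to them, and where a whole thing is asked for, a point or a joint stands for the part that bears it (a point fixed in the world has none). Each returns a list of dicts, best first, with "p" (0 to 1); they miss things now and then, are a little off and sometimes report something else, mostly with a low value. They report only what shows in the picture. A call takes as long as a camera call. They do not tell look-alikes from the thing itself.
- cut_out(name, picture): "region" (384x512 bool, what is visible of it) and "box" ([left, top, right, bottom] in pixels, round what is visible of it).
The state is a dict: "t": time; "joints": joint angles; "qvel": joint speeds; "tau": joint torques, N m; "eef_pos": TCP position; "tcp_rot": TCP orientation; "ft_force": force on the tool from outside, world axes, zero at the start; "moment": the same for the moment, N m; "opening": opening from 0.0 (shut) to 1.0 (fully open); "grip_force": force on a finger pad.
Only numpy, scipy, OpenCV 4.12 (cv2) and the standard library are available. Lean on these libraries where they do the work, as an engineer would, in place of code of your own. Each camera call takes 0.05 s, during which the arm holds its last target. There are 200 camera calls.

## Working session

There is one attempt and no reset: what is moved stays moved. The work goes in short steps, Python scripts to look and compute and a tool call to move; the robot and the scene stay as the last step left them, time stands still between calls to the robot, and variables do not carry over. Pictures are saved under pics/ and viewed, at most 14 in all, crops included, and the job is handed in when it is done.

Besides the shell and the picture viewer there is one more tool, called after "Call:" by a JSON object that holds its "op" and its "data", one argument or row to a line. jog_arm: Moves the arm, as the interface text tells. Its arguments: {"type":"object","properties":{"motion":{"type":"array"},"grip":{"type":"number"}},"required":["motion"]}

```bash
mkdir -p pics
cat > h.py <<'E'
import numpy as np, cv2
from cell import state, read_camera, job_done, cut_out
def f(p): return 192/np.tan(np.radians(p["vertical_fov"])/2)
def ray(p,u,v):
    E=np.array(p["extrinsics"]); k=f(p)
    d=E[:3,:3]@np.array([(u-p["cx"])/k,-(v-p["cy"])/k,-1]); return E[:3,3],d
def at(p,u,v,z):
    o,d=ray(p,u,v); return o+d*(z-o[2])/d[2]
def proj(p,X):
    E=np.array(p["extrinsics"]); c=E[:3,:3].T@(np.array(X,float)-E[:3,3]); k=f(p)
    return p["cx"]+k*c[0]/-c[2], p["cy"]-k*c[1]/-c[2]
def rect(reg,p,z):
    c,_=cv2.findContours(reg.astype(np.uint8),0,2); c=max(c,key=cv2.contourArea).reshape(-1,2)
    P=np.array([at(p,u,v,z)[:2] for u,v in c],np.float32)
    r=cv2.minAreaRect(P); return np.round(r[0]),np.round(r[1]),round(r[2],1)
E
python3 - <<'E'
from h import *
s=state(); print({k:np.round(v,3) for k,v in s.items()})
Z=dict(board=26,tray=6,mat=3,carton=200,rail1=22,tin1=40,flacon=77,tape_roll=35,pen_cup=85,perfume_box=65,watch_box=50)
for n in ("top","scene"):
    p=read_camera(n); cv2.imwrite(f"pics/{n}0.png",p["img"]); print(n,p["vertical_fov"],p["cx"],p["cy"],np.round(p["extrinsics"],2).tolist(),p.keys())
    for k in Z:
        for d in cut_out(k,p):
            if d["p"]>.3: print(k,round(d["p"],2),np.round(d["box"]).tolist(),rect(d["region"],p,Z[k]) if n=="top" else "")
E
```

```text
{'t': np.float64(0.0), 'joints': array([ 1.187,  0.492,  1.559,  0.   ,  1.092, -0.106]), 'qvel': array([-0.001, -0.001, -0.   ,  0.001, -0.   ,  0.   ]), 'tau': array([-1.0000e-03, -6.1264e+01, -2.5819e+01,  6.9000e-02,  4.8000e-02,
       -0.0000e+00]), 'eef_pos': array([171.286, 600.848, 239.054]), 'tcp_rot': array([-3.14 , -0.   ,  2.864]), 'ft_force': array([ 0.29 ,  0.055, -0.395]), 'moment': array([ 0.065, -0.022,  0.02 ]), 'grip_force': np.float64(0.0), 'opening': np.float64(0.999)}
top 48.950352524709395 261.29759266581976 184.5138406752141 [[0.0, 1.0, -0.08, 390.26], [-1.0, 0.0, -0.02, 33.16], [-0.02, 0.08, 1.0, 1548.03], [0.0, 0.0, 0.0, 1.0]] dict_keys(['img', 'vertical_fov', 'cx', 'cy', 'extrinsics', 'shot'])
board 0.69 [239.0, 148.0, 314.0, 219.0] (array([516.,  19.]), array([258., 254.]), 89.7)
tray 0.75 [337.0, 162.0, 392.0, 225.0] (array([ 484., -307.]), array([190., 237.]), 88.1)
mat 0.61 [163.0, 150.0, 229.0, 226.0] (array([490., 301.]), array([194., 257.]), 81.5)
carton 0.56 [223.0, 117.0, 240.0, 145.0] (array([668., 164.]), array([72., 89.]), 90.0)
rail1 0.97 [112
[... 1492 characters left out ...]
0.89 [197.0, 174.0, 300.0, 244.0] 
board 0.41 [102.0, 167.0, 126.0, 190.0] 
mat 0.62 [291.0, 203.0, 378.0, 262.0] 
carton 0.72 [262.0, 196.0, 294.0, 270.0] 
rail1 0.78 [330.0, 206.0, 370.0, 261.0] 
rail1 0.73 [298.0, 198.0, 338.0, 245.0] 
rail1 0.71 [414.0, 190.0, 444.0, 240.0] 
rail1 0.51 [157.0, 154.0, 179.0, 180.0] 
tin1 0.97 [124.0, 209.0, 157.0, 229.0] 
tin1 0.89 [158.0, 154.0, 179.0, 180.0] 
tin1 0.8 [176.0, 158.0, 203.0, 182.0] 
tin1 0.57 [158.0, 174.0, 183.0, 199.0] 
tape_roll 0.76 [96.0, 192.0, 129.0, 218.0] 
pen_cup 0.84 [336.0, 252.0, 363.0, 287.0] 
pen_cup 0.33 [328.0, 208.0, 368.0, 256.0] 
perfume_box 0.58 [106.0, 170.0, 127.0, 191.0] 
watch_box 0.58 [373.0, 242.0, 406.0, 281.0]
```

Run:
```python
import cv2
a=cv2.imread("pics/top0.png")[95:285,100:440]; b=cv2.imread("pics/scene0.png")[130:300,80:460]
cv2.imwrite("pics/topc.png",cv2.resize(a,None,fx=2.3,fy=2.3,interpolation=3)); cv2.imwrite("pics/scc.png",cv2.resize(b,None,fx=2.1,fy=2.1,interpolation=3))
```

```text
(no output)
```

View pics/topc.png

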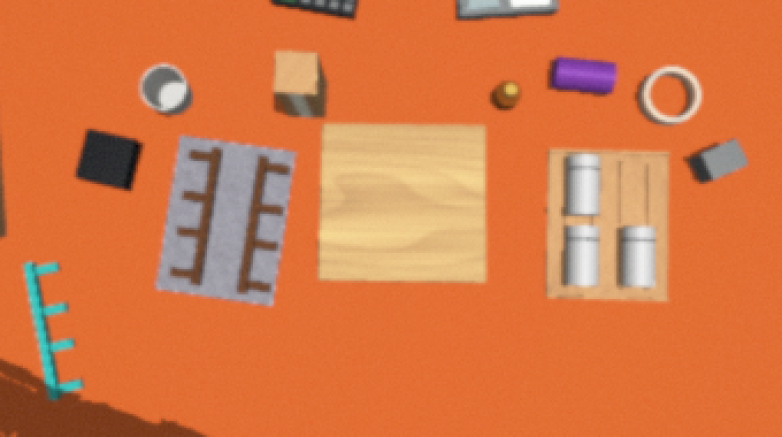

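View pics/scc.png

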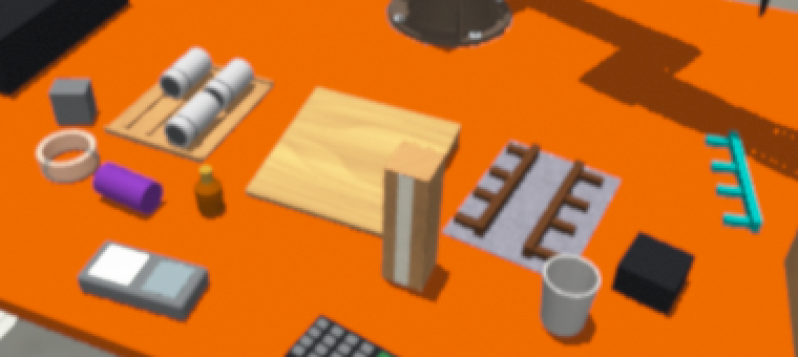

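Top view: three silver tins are in the tray, at crop (583,183), (581,256) and (636,258). The purple cylinder at (584,75) is the excluded look-alike. The two dark rails are on the mat at (200,215) and (265,225), and the turquoise one at (50,330) is to be left alone. The carton is at (297,73), by the +y end of the board's foot, and the flacon is at (507,95).

```bash
cat >> h.py <<'E'
from scipy.optimize import minimize
def box(x0,x1,y0,y1,z0,z1): return np.array([[x,y,z] for x in (x0,x1) for y in (y0,y1) for z in (z0,z1)],float)
RAIL=[box(-7,7,-110,110,0,22)]+[box(-43,-7,y-7,y+7,0,12) for y in (-95,-29,29,95)]
CART=[box(-30,30,-30,30,0,200)]; CLYING=[box(-30,30,-100,100,0,60)]
b=box(-125,125,-130,130,0,1); b[:,2]*=np.where(b[:,0]<0,42,10); BOARD=[b]
a=np.linspace(0,2*np.pi,24)
TINX=[np.array([[x,25*np.cos(t),25+25*np.sin(t)] for x in (-46,46) for t in a])]
def sil(p,parts,q,z,tilt=0,S=4):
    c,s=np.cos(q[2]),np.sin(q[2]); m=np.zeros((384*S,512*S),np.uint8); ct,st=np.cos(tilt),np.sin(tilt)
    E=np.array(p["extrinsics"]); k=f(p)
    for P in parts:
        P=P@np.array([[ct,0,-st],[0,1,0],[st,0,ct]])
        W=P@np.array([[c,s,0],[-s,c,0],[0,0,1]])+[q[0],q[1],z]
        C=(W-E[:3,3])@E[:3,:3]; uv=np.c_[p["cx"]-k*C[:,0]/C[:,2],p["cy"]+k*C[:,1]/C[:,2]]
        h=cv2.convexHull(np.round((uv+.5)*S).astype(np.int32)); cv2.fillPoly(m,[h],1)
    return m
def fit(p,reg,parts,q0,z=0,tilt=0,S=4):
    R=cv2.resize(reg.astype(np.uint8),None,fx=S,fy=S,interpolation=0)
    g=lambda q:np.sum(sil(p,parts,q,z,tilt,S)!=R)/R.sum()
    x0=np.array(q0,float); sx=np.array([x0]+[x0+d for d in ([15,0,0],[0,15,0],[0,0,.15])])
    r=minimize(g,x0,method="Nelder-Mead",options=dict(initial_simplex=sx,xatol=.05,fatol=1e-4,maxiter=250))
    return np.round(r.x,3),round(r.fun,3)
E
cat > look.py <<'E'
from h import *
p=read_camera("top")
def run(n,parts,inits,z,tilt=0):
    for d in cut_out(n,p):
        if d["p"]<.3: continue
        ctr=at(p,(d["box"][0]+d["box"][2])/2,(d["box"][1]+d["box"][3])/2,z+15)
        for i in inits:
            r=fit(p,d["region"],parts,[ctr[0],ctr[1],i],z,tilt)
            if r[1]<.4: print(n,round(d["p"],2),np.round(d["box"]).tolist(),r)
E
python3 - <<'E'
from look import *
run("board",BOARD,[0],0); run("carton",CART,[0],0); run("rail1",RAIL,[1.5,-1.5],3); run("tin1",TINX,[0],6); run("flacon",[box(-15,15,-15,15,0,77)],[0],0)
w=read_camera("wrist"); E=np.array(w["extrinsics"]); s=state()
print(w["vertical_fov"],w["cx"],w["cy"],np.round(E,3).tolist(),s["eef_pos"],s["tcp_rot"])
E
```

```text
board 0.86 [236.0, 145.0, 313.0, 218.0] (array([ 5.18412e+02,  1.84100e+01, -1.40000e-02]), np.float64(0.017))
carton 0.59 [221.0, 113.0, 243.0, 145.0] (array([ 6.87609e+02,  1.71078e+02, -3.00000e-03]), np.float64(0.042))
rail1 0.68 [114.0, 213.0, 136.0, 270.0] (array([313.806, 586.575,   1.795]), np.float64(0.16))
rail1 0.67 [172.0, 159.0, 199.0, 220.0] (array([495.426, 329.838,  -1.716]), np.float64(0.173))
rail1 0.65 [202.0, 161.0, 226.0, 223.0] (array([481.398, 255.047,   1.427]), np.float64(0.321))
tin1 0.93 [340.0, 119.0, 371.0, 135.0] (array([ 719.473, -267.485,    1.495]), np.float64(0.121))
tin1 0.83 [346.0, 191.0, 362.0, 218.0] (array([ 4.34323e+02, -2.62673e+02, -3.70000e-02]), np.float64(0.053))
tin1 0.78 [339.0, 161.0, 358.0, 190.0] (array([ 5.45235e+02, -2.64699e+02, -9.00000e-03]), np.float64(0.065))
tin1 0.74 [371.0, 193.0, 386.0, 222.0] (array([ 4.33258e+02, -3.48598e+02, -7.40000e-02]), np.float64(0.061))
flacon 0.62 [316.0, 128.0, 328.0, 143.0] (array([ 6.84400e+02, -1.46712e+02,  7.90000e-02]), np.float64(0.122))
63.75581600677371 253.5479969981696 189.93202026649197 [[0.274, -0.924, -0.267, 96.814], [0.962, 0.263, 0.077, 622.4], [-0.001, -0.278, 0.961, 384.532], [0.0, 0.0, 0.0, 1.0]] [171.40078875 601.04956663 239.64392681] [3.14154395e+00 4.01847350e-06 2.86376923e+00]
```

Call:
{"op": "jog_arm", "data": {
  "motion": [
    [[-40,-13,0],-0.07],
    [[-80,-26,0],-0.14],
    [[-120,-39,0],-0.21],
    [[-160,-51,0],-0.278],
    [[-200,-63,0],-0.278]
  ],
  "grip": 1
}}

```text
t: 2.05
eef_pos: [347.7, 484.6, 239.8]
tcp_rot: [3.141, 0.0, -3.139]
ft_force: [-0.2, 0.2, 0.8]
opening: 0.634
grip_force: 0.0
```

Call:
{"op": "jog_arm", "data": {
  "motion": [
    [[-40,-26,0],0],
    [[-80,-52,0],0],
    [[-120,-78,0],0],
    [[-160,-104,0],0],
    [[-200,-130,0],0]
  ]
}}

```text
t: 2.55
eef_pos: [548.0, 354.3, 239.8]
tcp_rot: [3.141, 0.0, -3.141]
ft_force: [0.8, 1.2, -0.0]
opening: 0.216
grip_force: 0.0
```

Call:
{"op": "jog_arm", "data": {
  "motion": [
    [[-40,-26,0],0],
    [[-80,-52,0],0],
    [[-115,-75,0],0],
    [[-141,-94,0],0],
    [[-141,-94,0],0]
  ]
}}

```text
t: 3.05
eef_pos: [690.2, 258.6, 238.7]
tcp_rot: [-3.141, 0.0, 3.138]
ft_force: [0.2, -0.0, -0.2]
opening: 0.001
grip_force: 0.0
```

Call:
{"op": "jog_arm", "data": {
  "motion": [
    [[2,0,30],0],
    [[2,0,54],0],
    [[2,-15,54],0],
    [[2,-30,54],0],
    [[2,-38,54],0]
  ]
}}

```text
t: 3.55
eef_pos: [685.9, 222.0, 187.4]
tcp_rot: [3.141, 0.002, 3.141]
ft_force: [-0.8, 0.1, 0.3]
opening: 0.006
grip_force: 0.0
```

Call:
{"op": "jog_arm", "data": {
  "motion": [
    [[0,-8,0],0],
    [[0,-16,0],0],
    [[0,-24,0],0],
    [[0,-32,0],0],
    [[0,-40,0],0]
  ]
}}

```text
t: 4.05
eef_pos: [685.5, 183.1, 185.7]
tcp_rot: [3.141, 0.0, -3.141]
ft_force: [-0.4, 0.5, 0.0]
opening: 0.006
grip_force: 0.2
```

Call:
{"op": "jog_arm", "data": {
  "motion": [
    [[0,-6,0],0],
    [[0,-12,0],0],
    [[0,-18,0],0],
    [[0,-24,0],0],
    [[0,-30,0],0]
  ]
}}

```text
t: 4.55
eef_pos: [685.5, 153.3, 185.6]
tcp_rot: [3.142, -0.0, -3.141]
ft_force: [-0.2, -0.5, -0.0]
opening: 0.005
grip_force: 0.0
```

Call:
{"op": "jog_arm", "data": {
  "motion": [
    [[0,0,0],0],
    [[0,10,0],0],
    [[0,30,-10],0],
    [[0,30,-20],0],
    [[0,30,-40],0]
  ]
}}

```text
t: 5.05
eef_pos: [684.9, 185.6, 225.7]
tcp_rot: [-3.141, -0.002, -3.139]
ft_force: [0.4, -0.1, -0.6]
opening: 0.005
grip_force: 0.0
```

Run:
```python
from look import *
print(state()["eef_pos"])
cv2.imwrite("pics/top1.png",cv2.resize(p["img"][95:285,100:440],None,fx=2.3,fy=2.3,interpolation=3))
run("carton",CLYING,[0],0); run("rail1",RAIL,[1.5,-1.5],3)
```

```text
[686.17765336 185.43668039 230.20491979]
carton 0.81 [244.0, 126.0, 296.0, 148.0] (array([ 6.81326e+02,  3.72170e+01, -3.20000e-02]), np.float64(0.077))
rail1 0.8 [112.0, 208.0, 129.0, 269.0] (array([313.102, 586.434,   1.792]), np.float64(0.199))
```

View pics/top1.png

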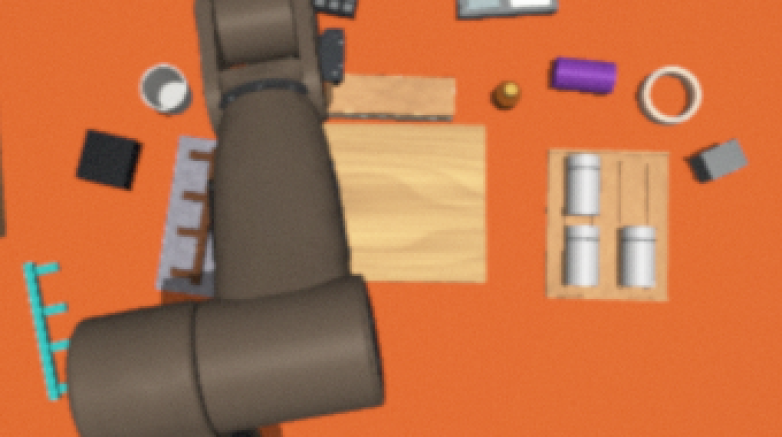

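The carton fell along the foot, but about 20 mm off centre towards +y. I'll nudge its +y end now.

Call:
{"op": "jog_arm", "data": {
  "motion": [
    [[0,0,40],0],
    [[0,0,80],0],
    [[0,0,120],0],
    [[0,0,160],0],
    [[0,0,175],0]
  ]
}}

```text
t: 5.7
eef_pos: [683.5, 183.6, 46.1]
tcp_rot: [-3.141, -0.006, -3.141]
ft_force: [-0.7, 0.5, -0.7]
opening: 0.004
grip_force: 0.0
```

Call:
{"op": "jog_arm", "data": {
  "motion": [
    [[0,-12,0],0],
    [[0,-22,0],0],
    [[0,-30,0],0],
    [[0,-36,0],0],
    [[0,-40,0],0]
  ]
}}

```text
t: 6.2
eef_pos: [686.2, 143.2, 52.3]
tcp_rot: [3.141, 0.003, 3.141]
ft_force: [-0.3, 3.8, 2.5]
opening: 0.009
grip_force: 1.8
```

Call:
{"op": "jog_arm", "data": {
  "motion": [
    [[0,-5,0],0],
    [[0,-9,0],0],
    [[0,-12,0],0],
    [[0,-12,0],0],
    [[0,10,0],0]
  ]
}}

```text
t: 6.7
eef_pos: [685.6, 151.7, 50.3]
tcp_rot: [-3.141, -0.001, 3.14]
ft_force: [1.7, 0.0, 0.1]
opening: 0.003
grip_force: 0.0
```

Call:
{"op": "jog_arm", "data": {
  "motion": [
    [[0,10,-50],0],
    [[0,20,-100],0],
    [[20,60,-150],0],
    [[50,100,-180],0],
    [[90,130,-190],0]
  ],
  "grip": 0
}}

```text
t: 7.2
eef_pos: [613.1, 268.6, 234.3]
tcp_rot: [3.141, 0.003, 3.141]
ft_force: [-0.1, 0.3, -0.3]
opening: 0.368
grip_force: 0.0
```

Call:
{"op": "jog_arm", "data": {
  "motion": [
    [[40,0,0],0],
    [[80,5,0],0],
    [[110,10,0],0],
    [[115,10,0],0],
    [[115,10,0],0]
  ]
}}

```text
t: 7.7
eef_pos: [497.7, 277.9, 232.5]
tcp_rot: [-3.141, 0.0, -3.14]
ft_force: [1.5, 0.5, 0.6]
opening: 0.788
grip_force: 0.0
```

```bash
cat > wl.py <<'E'
from h import *
p=read_camera("wrist"); s=state()
print("tcp",np.round(s["eef_pos"],1),np.round(s["tcp_rot"],3),"t",round(s["t"],2),"cam",np.round(np.array(p["extrinsics"])[:3,3],1))
def wl(n,parts,inits,z,tilt=0,mn=.3,mx=.45):
    for d in cut_out(n,p):
        if d["p"]<mn: continue
        ctr=at(p,(d["box"][0]+d["box"][2])/2,(d["box"][1]+d["box"][3])/2,z+15)
        for i in inits:
            r=fit(p,d["region"],parts,[ctr[0],ctr[1],i],z,tilt,2)
            if r[1]<mx: print(n,round(d["p"],2),np.round(d["box"]).tolist(),r)
E
python3 - <<'E'
from wl import *
cv2.imwrite("pics/w1.png",p["img"])
wl("rail1",RAIL,[1.4,-1.7],3)
E
```

```text
tcp [498.6 277.8 232.3] [-3.142e+00  1.000e-03 -3.141e+00] t 7.75 cam [420.1 277.6 377.3]
rail1 0.67 [193.0, 52.0, 250.0, 246.0] (array([483.75 , 254.999,   1.419]), np.float64(0.082))
rail1 0.61 [274.0, 68.0, 355.0, 254.0] (array([496.602, 328.95 ,  -1.713]), np.float64(0.068))
```

View pics/w1.png

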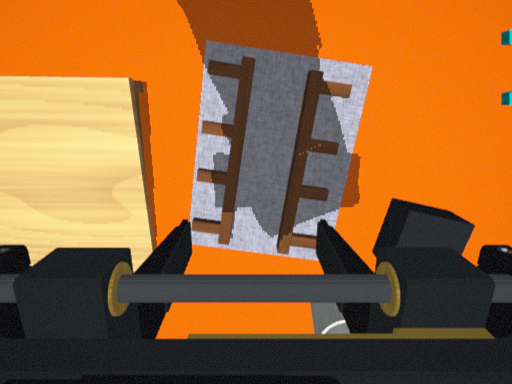

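The wrist view shows two dark rails on the mat. The near one has its bar at about (237,150) with prongs to the left (-y), and the other has its bar at about (302,160). The turquoise rail sits far right, at (507,70). I'm picking the near rail first.

Call:
{"op": "jog_arm", "data": {
  "motion": [
    [[5,-8,35],0.08],
    [[10,-16,75],0.152],
    [[15,-23,115],0.152],
    [[15,-23,145],0.152],
    [[15,-23,150],0.152]
  ],
  "grip": 0.5
}}

```text
t: 8.3
eef_pos: [482.7, 253.8, 78.9]
tcp_rot: [-3.139, -0.004, 2.989]
ft_force: [0.5, 0.3, -0.1]
opening: 0.566
grip_force: 0.0
```

Call:
{"op": "jog_arm", "data": {
  "motion": [
    [[0,0,20],0],
    [[0,0,38],0],
    [[0,0,48],0],
    [[0,0,52],0],
    [[0,0,52],0]
  ]
}}

```text
t: 8.8
eef_pos: [483.4, 254.9, 30.5]
tcp_rot: [3.141, 0.0, 2.99]
ft_force: [-0.1, 0.8, -0.5]
opening: 0.501
grip_force: 0.0
```

Call:
{"op": "jog_arm", "data": {
  "motion": [
    [[0,0,0],0],
    [[0,0,0],0],
    [[0,0,0],0],
    [[0,0,0],0],
    [[0,0,0],0]
  ],
  "grip": 1
}}

```text
t: 9.3
eef_pos: [483.0, 254.9, 30.5]
tcp_rot: [3.141, 0.0, 2.99]
ft_force: [-0.4, 0.2, 2.9]
opening: 0.141
grip_force: 30.0
```

Call:
{"op": "jog_arm", "data": {
  "motion": [
    [[0,0,0],0],
    [[0,0,-10],0],
    [[0,0,-40],0],
    [[0,0,-80],0],
    [[0,0,-100],0]
  ]
}}

```text
t: 9.8
eef_pos: [483.3, 255.0, 133.3]
tcp_rot: [3.14, 0.002, 2.99]
ft_force: [0.3, -0.5, -2.8]
opening: 0.144
grip_force: 30.0
```

Run:
```python
from wl import *
print(s["opening"],s["grip_force"])
cv2.imwrite("pics/w2.png",p["img"])
wl("rail1",RAIL,[1.4],103)
```

```text
tcp [484.  255.3 135.3] [3.139 0.005 2.99 ] t 9.85 cam [406.3 266.5 278. ]
0.14597097902294293 29.999634325504303
```

View pics/w2.png

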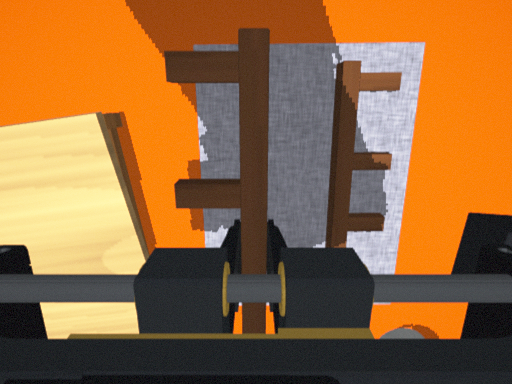

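Call:
{"op": "jog_arm", "data": {
  "motion": [
    [[-6,-35,0],0],
    [[-12,-75,0],0],
    [[-19,-115,0],0],
    [[-25,-155,0],0],
    [[-32,-195,0],0]
  ]
}}

```text
t: 10.4
eef_pos: [484.2, 55.7, 129.3]
tcp_rot: [-3.141, -0.002, 2.99]
ft_force: [0.7, 0.5, -1.9]
opening: 0.145
grip_force: 30.0
```

Call:
{"op": "jog_arm", "data": {
  "motion": [
    [[-6,-30,0],0.07],
    [[-6,-39,0],0.19],
    [[-6,-39,0],0.32],
    [[-6,-39,0],0.45],
    [[-6,-39,0],0.58]
  ]
}}

```text
t: 10.9
eef_pos: [484.4, 17.6, 129.2]
tcp_rot: [-3.14, -0.002, 2.404]
ft_force: [0.0, 0.4, -2.3]
opening: 0.141
grip_force: 30.0
```

Call:
{"op": "jog_arm", "data": {
  "motion": [
    [[0,0,0],0.13],
    [[0,0,0],0.26],
    [[0,0,0],0.39],
    [[0,0,0],0.52],
    [[0,0,0],0.64]
  ]
}}

```text
t: 11.4
eef_pos: [484.4, 17.8, 129.2]
tcp_rot: [-3.14, -0.001, 1.765]
ft_force: [0.0, -0.4, -2.2]
opening: 0.143
grip_force: 30.0
```

Call:
{"op": "jog_arm", "data": {
  "motion": [
    [[0,0,0],0.1],
    [[0,0,0],0.18],
    [[0,0,0],0.21],
    [[0,0,0],0.21],
    [[0,0,0],0.21]
  ]
}}

```text
t: 11.9
eef_pos: [484.9, 17.8, 129.9]
tcp_rot: [-3.141, -0.0, 1.562]
ft_force: [0.3, -0.1, -2.6]
opening: 0.15
grip_force: 30.0
```

Run:
```python
from wl import *
print(s["opening"],s["grip_force"])
cv2.imwrite("pics/w3.png",p["img"])
from look import *
run("rail1",RAIL,[0],s["eef_pos"][2]-27); run("board",BOARD,[0],0)
```

```text
tcp [484.9  17.8 130. ] [-3.141 -0.     1.561] t 11.95 cam [486.9  96.3 274.8]
0.14503080334414392 29.999477863311768
```

View pics/w3.png

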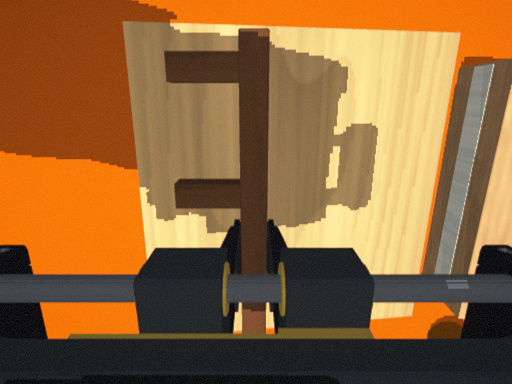

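Call:
{"op": "jog_arm", "data": {
  "motion": [
    [[0,1,20],0],
    [[0,1,40],0],
    [[0,1,54],0],
    [[0,1,60],0],
    [[0,1,60],0]
  ]
}}

```text
t: 12.6
eef_pos: [485.9, 17.7, 69.8]
tcp_rot: [-3.14, -0.0, 1.56]
ft_force: [-0.3, -0.1, -1.7]
opening: 0.147
grip_force: 30.0
```

Call:
{"op": "jog_arm", "data": {
  "motion": [
    [[0,0,2],0],
    [[0,0,4],0],
    [[0,0,6],0],
    [[0,0,6],0],
    [[0,0,6],0]
  ]
}}

```text
t: 13.1
eef_pos: [486.1, 17.8, 64.4]
tcp_rot: [3.141, -0.0, 1.56]
ft_force: [0.5, 0.2, -2.3]
opening: 0.146
grip_force: 30.0
```

Call:
{"op": "jog_arm", "data": {
  "motion": [
    [[0,0,1],0],
    [[0,0,2],0],
    [[0,0,2],0],
    [[0,0,2],0],
    [[0,0,2],0]
  ]
}}

```text
t: 13.6
eef_pos: [486.3, 17.7, 62.8]
tcp_rot: [3.141, 0.0, 1.56]
ft_force: [-0.7, -1.1, 7.4]
opening: 0.147
grip_force: 30.1
```

Call:
{"op": "jog_arm", "data": {
  "motion": [
    [[0,0,0],0],
    [[0,0,0],0],
    [[0,0,0],0],
    [[0,0,0],0],
    [[0,0,0],0]
  ],
  "grip": 0.65
}}

```text
t: 14.1
eef_pos: [486.0, 17.8, 62.2]
tcp_rot: [-3.142, -0.0, 1.56]
ft_force: [-0.5, 0.8, 0.5]
opening: 0.35
grip_force: 0.0
```

Call:
{"op": "jog_arm", "data": {
  "motion": [
    [[0,0,-10],0],
    [[0,0,-30],0],
    [[0,0,-70],0],
    [[0,0,-110],0],
    [[0,0,-150],0]
  ]
}}

```text
t: 14.6
eef_pos: [485.6, 17.8, 214.5]
tcp_rot: [3.141, -0.0, 1.56]
ft_force: [0.5, 0.5, 0.4]
opening: 0.351
grip_force: 0.0
```

Run:
```python
from wl import *
T=np.arctan(.128)
wl("rail1",RAIL,[0],30,T,mx=.6)
cv2.imwrite("pics/w4.png",p["img"])
```

```text
tcp [487.6  17.7 220.2] [3.133e+00 1.000e-03 1.560e+00] t 14.65 cam [487.7  96.3 359.4]
rail1 0.76 [210.0, 64.0, 258.0, 275.0] (array([ 4.85259e+02,  1.78960e+01, -1.10000e-02]), np.float64(0.085))
```

View pics/w4.png

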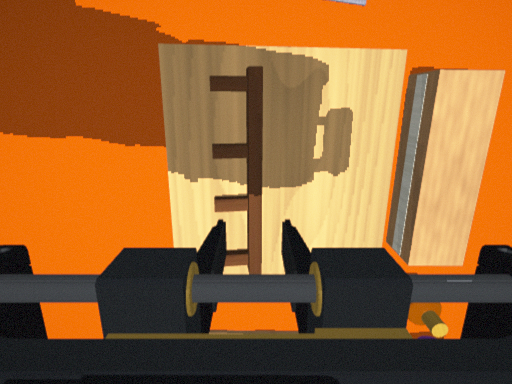

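Call:
{"op": "jog_arm", "data": {
  "motion": [
    [[40,1,0],0.1],
    [[85,2,0],0.22],
    [[130,3,0],0.34],
    [[175,4,0],0.46],
    [[220,5,0],0.58]
  ],
  "grip": 0.5
}}

```text
t: 15.2
eef_pos: [493.0, 239.4, 212.2]
tcp_rot: [-3.141, 0.0, 0.975]
ft_force: [1.3, 0.1, 0.3]
opening: 0.501
grip_force: 0.0
```

Call:
{"op": "jog_arm", "data": {
  "motion": [
    [[40,-20,0],0.12],
    [[74,-48,0],0.24],
    [[74,-48,0],0.37],
    [[74,-48,0],0.5],
    [[74,-48,0],0.62]
  ]
}}

```text
t: 15.7
eef_pos: [494.3, 326.2, 211.8]
tcp_rot: [3.142, 0.001, 0.356]
ft_force: [-0.7, -0.1, 0.5]
opening: 0.499
grip_force: 0.0
```

Call:
{"op": "jog_arm", "data": {
  "motion": [
    [[0,0,0],0.13],
    [[0,0,0],0.26],
    [[0,0,0],0.39],
    [[0,0,0],0.5],
    [[0,0,0],0.5]
  ]
}}

```text
t: 16.2
eef_pos: [494.6, 325.7, 212.0]
tcp_rot: [3.141, 0.001, -0.142]
ft_force: [-0.4, -0.7, -1.0]
opening: 0.498
grip_force: 0.0
```

Run:
```python
from wl import *
print(s["opening"])
wl("rail1",RAIL,[-1.7],3)
```

```text
tcp [494.7 325.8 212.1] [ 3.141  0.    -0.138] t 16.25 cam [573.9 314.4 356.9]
0.5050590456400094
rail1 0.96 [209.0, 66.0, 255.0, 262.0] (array([498.155, 330.182,  -1.717]), np.float64(0.124))
```

Call:
{"op": "jog_arm", "data": {
  "motion": [
    [[2,-4,35],0],
    [[2,-4,75],0],
    [[2,-4,110],0],
    [[2,-4,135],0],
    [[2,-4,145],0]
  ]
}}

```text
t: 16.8
eef_pos: [496.5, 329.1, 64.9]
tcp_rot: [3.14, 0.003, -0.138]
ft_force: [-0.9, 0.1, 0.5]
opening: 0.499
grip_force: 0.0
```

Call:
{"op": "jog_arm", "data": {
  "motion": [
    [[0,0,15],0],
    [[0,0,28],0],
    [[0,0,36],0],
    [[0,0,37],0],
    [[0,0,37],0]
  ]
}}

```text
t: 17.3
eef_pos: [497.6, 329.7, 30.5]
tcp_rot: [-3.141, -0.0, -0.14]
ft_force: [-0.5, 0.8, 0.6]
opening: 0.5
grip_force: 0.0
```

Call:
{"op": "jog_arm", "data": {
  "motion": [
    [[0,0,0],0],
    [[0,0,0],0],
    [[0,0,0],0],
    [[0,0,0],0],
    [[0,0,0],0]
  ],
  "grip": 1
}}

```text
t: 17.8
eef_pos: [497.5, 329.6, 30.4]
tcp_rot: [-3.141, -0.0, -0.14]
ft_force: [0.1, 0.5, 2.0]
opening: 0.147
grip_force: 30.0
```

Call:
{"op": "jog_arm", "data": {
  "motion": [
    [[0,0,0],0],
    [[0,0,-10],0],
    [[0,0,-40],0],
    [[0,0,-80],0],
    [[0,0,-120],0]
  ]
}}

```text
t: 18.3
eef_pos: [497.0, 329.3, 151.8]
tcp_rot: [3.141, 0.001, -0.14]
ft_force: [0.1, 0.3, -1.8]
opening: 0.145
grip_force: 30.0
```

Call:
{"op": "jog_arm", "data": {
  "motion": [
    [[19,34,0],0],
    [[39,70,0],0],
    [[59,107,0],0],
    [[79,143,0],0],
    [[99,180,0],0]
  ]
}}

```text
t: 18.8
eef_pos: [570.5, 135.9, 150.8]
tcp_rot: [-3.141, -0.0, -0.14]
ft_force: [0.9, 0.2, -2.1]
opening: 0.147
grip_force: 30.0
```

Call:
{"op": "jog_arm", "data": {
  "motion": [
    [[20,36,0],0],
    [[40,73,0],0],
    [[62,112,0],-0.05],
    [[62,112,0],-0.17],
    [[62,112,0],-0.3]
  ]
}}

```text
t: 19.3
eef_pos: [616.0, 16.3, 150.4]
tcp_rot: [-3.141, 0.0, 0.162]
ft_force: [1.0, 0.7, -2.5]
opening: 0.144
grip_force: 30.0
```

Call:
{"op": "jog_arm", "data": {
  "motion": [
    [[0,0,0],-0.13],
    [[0,0,0],-0.26],
    [[0,0,0],-0.39],
    [[0,0,0],-0.52],
    [[0,0,0],-0.65]
  ]
}}

```text
t: 19.8
eef_pos: [615.8, 17.9, 150.7]
tcp_rot: [-3.141, 0.0, 0.815]
ft_force: [-0.4, 1.3, -2.2]
opening: 0.145
grip_force: 30.0
```

Call:
{"op": "jog_arm", "data": {
  "motion": [
    [[0,0,0],-0.13],
    [[0,0,0],-0.26],
    [[0,0,0],-0.39],
    [[0,0,0],-0.52],
    [[0,0,0],-0.65]
  ]
}}

```text
t: 20.3
eef_pos: [615.8, 18.0, 150.7]
tcp_rot: [-3.141, -0.0, 1.465]
ft_force: [1.3, 0.4, -1.9]
opening: 0.146
grip_force: 30.0
```

Call:
{"op": "jog_arm", "data": {
  "motion": [
    [[0,0,10],-0.08],
    [[0,0,30],-0.1],
    [[0,0,50],-0.1],
    [[0,0,60],-0.1],
    [[0,0,60],-0.1]
  ]
}}

```text
t: 20.8
eef_pos: [615.4, 18.0, 89.3]
tcp_rot: [-3.139, -0.0, 1.56]
ft_force: [-1.0, -0.4, -1.4]
opening: 0.148
grip_force: 30.0
```

Run:
```python
from wl import *
print(s["opening"],s["joints"].round(2))
wl("rail1",RAIL,[0],s["eef_pos"][2]-27,0,mx=.9)
wl("carton",CLYING,[0],0,mx=.9)
cv2.imwrite("pics/w5.png",p["img"])
```

```text
tcp [615.9  17.9  90.3] [-3.141 -0.     1.56 ] t 20.85 cam [617.8  96.5 234.2]
0.14333009054725543 [-0.08  0.66  1.72  0.    0.77 -0.07]
rail1 0.82 [0.0, 14.0, 65.0, 338.0] (array([4.85329e+02, 1.32650e+02, 1.00000e-02]), np.float64(0.246))
rail1 0.73 [164.0, 28.0, 270.0, 333.0] (array([ 6.17188e+02,  8.26030e+01, -1.10000e-02]), np.float64(0.48))
carton 0.79 [300.0, 46.0, 442.0, 336.0] (array([ 6.84475e+02,  2.14720e+01, -1.50000e-02]), np.float64(0.369))
```

View pics/w5.png

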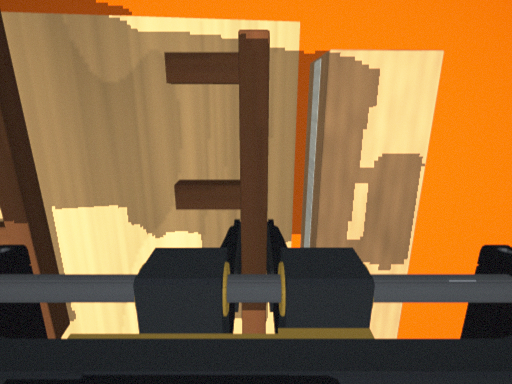

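Holding the second rail over the lower position (bar at about (254,180) in the picture, prongs to the left, uphill). The carton lies clear to the right.

Call:
{"op": "jog_arm", "data": {
  "motion": [
    [[0,0,15],0],
    [[0,0,30],0],
    [[0,0,38],0],
    [[0,0,42],0],
    [[0,0,42],0]
  ]
}}

```text
t: 21.45
eef_pos: [615.8, 17.9, 47.4]
tcp_rot: [-3.14, -0.0, 1.56]
ft_force: [-0.2, 0.2, -2.0]
opening: 0.14
grip_force: 30.0
```

Call:
{"op": "jog_arm", "data": {
  "motion": [
    [[0,0,1],0],
    [[0,0,2],0],
    [[0,0,2],0],
    [[0,0,2],0],
    [[0,0,2],0]
  ]
}}

```text
t: 21.95
eef_pos: [616.2, 17.9, 46.5]
tcp_rot: [3.141, -0.0, 1.56]
ft_force: [-0.2, 0.1, 0.2]
opening: 0.151
grip_force: 30.0
```

Contact is beginning, so I'll release and retreat.

Call:
{"op": "jog_arm", "data": {
  "motion": [
    [[0,0,0],0],
    [[0,0,0],0],
    [[0,0,0],0],
    [[0,0,0],0],
    [[0,0,0],0]
  ],
  "grip": 0.7
}}

```text
t: 22.45
eef_pos: [616.0, 18.0, 46.2]
tcp_rot: [-3.142, -0.0, 1.56]
ft_force: [0.2, 0.4, 0.5]
opening: 0.295
grip_force: 0.0
```

Call:
{"op": "jog_arm", "data": {
  "motion": [
    [[0,0,-10],0],
    [[0,0,-30],0],
    [[0,0,-70],0],
    [[0,0,-110],0],
    [[0,0,-150],0]
  ]
}}

```text
t: 22.95
eef_pos: [615.7, 18.0, 198.5]
tcp_rot: [3.141, -0.0, 1.56]
ft_force: [0.2, -0.6, -0.2]
opening: 0.3
grip_force: 0.0
```

Call:
{"op": "jog_arm", "data": {
  "motion": [
    [[0,-30,-15],0],
    [[0,-60,-30],0],
    [[0,-80,-45],0],
    [[0,-80,-50],0],
    [[0,-80,-50],0]
  ]
}}

```text
t: 23.45
eef_pos: [536.7, 18.8, 247.6]
tcp_rot: [3.139, 0.0, 1.56]
ft_force: [0.9, -0.3, -0.1]
opening: 0.3
grip_force: 0.0
```

Run:
```python
from wl import *
T=np.arctan(.128)
for z in (30,13.5): print(z); wl("rail1",RAIL,[0],z,T,mx=.6)
wl("carton",CLYING,[0],0,mx=.9)
```

```text
tcp [536.8  18.7 246.7] [3.14 0.   1.56] t 23.5 cam [538.4  97.3 392.5]
30
rail1 0.88 [141.0, 45.0, 198.0, 245.0] (array([4.63155e+02, 4.11150e+01, 6.00000e-03]), np.float64(0.065))
rail1 0.86 [277.0, 73.0, 334.0, 247.0] (array([ 6.11628e+02,  1.94850e+01, -7.00000e-03]), np.float64(0.312))
13.5
rail1 0.88 [141.0, 45.0, 198.0, 245.0] (array([4.59705e+02, 3.96640e+01, 8.00000e-03]), np.float64(0.208))
rail1 0.86 [277.0, 73.0, 334.0, 247.0] (array([ 6.14982e+02,  1.74470e+01, -1.00000e-02]), np.float64(0.143))
carton 0.71 [338.0, 72.0, 424.0, 251.0] (array([ 6.84265e+02,  2.15610e+01, -1.10000e-02]), np.float64(0.032))
```

The upper rail has been knocked to (463,41), so I'll re-grip it and put it back.

Call:
{"op": "jog_arm", "data": {
  "motion": [
    [[6,-20,20],0],
    [[12,-45,55],0],
    [[21,-74,90],0],
    [[21,-74,125],0],
    [[21,-74,143],0]
  ],
  "grip": 0.6
}}

```text
t: 24.15
eef_pos: [461.1, 40.9, 100.6]
tcp_rot: [-3.138, -0.0, 1.56]
ft_force: [0.8, 0.2, 0.3]
opening: 0.398
grip_force: 0.0
```

Call:
{"op": "jog_arm", "data": {
  "motion": [
    [[0,0,15],0],
    [[0,0,28],0],
    [[0,0,36],0],
    [[0,0,39],0],
    [[0,0,39],0]
  ]
}}

```text
t: 24.65
eef_pos: [462.3, 40.6, 63.9]
tcp_rot: [-3.141, -0.0, 1.56]
ft_force: [0.2, 0.3, 0.4]
opening: 0.4
grip_force: 0.0
```

Call:
{"op": "jog_arm", "data": {
  "motion": [
    [[0,0,0],0],
    [[0,0,0],0],
    [[0,0,0],0],
    [[0,0,0],0],
    [[0,0,0],0]
  ],
  "grip": 1
}}

```text
t: 25.15
eef_pos: [463.0, 40.6, 64.8]
tcp_rot: [3.139, 0.0, 1.56]
ft_force: [3.4, -0.3, 5.7]
opening: 0.161
grip_force: 29.7
```

Call:
{"op": "jog_arm", "data": {
  "motion": [
    [[0,0,-5],0],
    [[-5,5,-15],0],
    [[-15,15,-20],0],
    [[-23,23,-20],0],
    [[-23,23,-20],0]
  ]
}}

```text
t: 25.65
eef_pos: [486.2, 16.2, 84.1]
tcp_rot: [3.141, 0.0, 1.558]
ft_force: [-1.2, -0.4, -2.0]
opening: 0.149
grip_force: 29.7
```

Call:
{"op": "jog_arm", "data": {
  "motion": [
    [[0,0,4],0],
    [[0,0,8],0],
    [[0,0,12],0],
    [[0,0,14],0],
    [[0,0,14],0]
  ]
}}

```text
t: 26.15
eef_pos: [484.7, 17.5, 69.8]
tcp_rot: [-3.141, -0.0, 1.56]
ft_force: [0.0, 0.5, -2.3]
opening: 0.142
grip_force: 29.7
```

Call:
{"op": "jog_arm", "data": {
  "motion": [
    [[0,1,1],0],
    [[0,1,2],0],
    [[0,1,3],0],
    [[0,1,3],0],
    [[0,1,3],0]
  ]
}}

```text
t: 26.65
eef_pos: [486.0, 17.3, 67.2]
tcp_rot: [3.142, -0.0, 1.56]
ft_force: [0.2, -0.3, -2.6]
opening: 0.144
grip_force: 29.7
```

Call:
{"op": "jog_arm", "data": {
  "motion": [
    [[0,0,1],0],
    [[0,0,2],0],
    [[0,0,2],0],
    [[0,0,2],0],
    [[0,0,2],0]
  ]
}}

```text
t: 27.15
eef_pos: [486.3, 17.3, 65.7]
tcp_rot: [3.141, -0.0, 1.56]
ft_force: [-0.1, 0.4, 7.6]
opening: 0.146
grip_force: 30.2
```

Call:
{"op": "jog_arm", "data": {
  "motion": [
    [[0,0,0],0],
    [[0,0,0],0],
    [[0,0,0],0],
    [[0,0,0],0],
    [[0,0,0],0]
  ],
  "grip": 0.65
}}

```text
t: 27.65
eef_pos: [485.9, 17.4, 65.2]
tcp_rot: [-3.141, -0.0, 1.56]
ft_force: [1.2, 0.3, 0.2]
opening: 0.346
grip_force: 0.0
```

Call:
{"op": "jog_arm", "data": {
  "motion": [
    [[0,0,-10],0],
    [[0,0,-30],0],
    [[0,0,-70],0],
    [[0,20,-110],0],
    [[0,40,-150],0]
  ]
}}

```text
t: 28.15
eef_pos: [525.9, 17.0, 218.0]
tcp_rot: [3.141, -0.0, 1.56]
ft_force: [1.3, 0.2, -0.7]
opening: 0.349
grip_force: 0.0
```

Call:
{"op": "jog_arm", "data": {
  "motion": [
    [[0,15,-20],0],
    [[0,15,-30],0],
    [[0,15,-30],0],
    [[0,15,-30],0]
  ]
}}

```text
t: 28.55
eef_pos: [539.8, 16.8, 244.2]
tcp_rot: [-3.14, -0.0, 1.56]
ft_force: [0.1, -0.4, 0.4]
opening: 0.352
grip_force: 0.0
```

Run:
```python
from wl import *
T=np.arctan(.128)
for z in (30,13.5): print(z); wl("rail1",RAIL,[0],z,T,mx=.25)
wl("carton",CLYING,[0],0,mx=.9)
```

```text
tcp [539.8  16.8 244. ] [-3.139 -0.     1.56 ] t 28.6 cam [542.1  95.3 389.1]
30
rail1 0.89 [159.0, 66.0, 212.0, 249.0] (array([ 4.84862e+02,  1.84100e+01, -1.50000e-02]), np.float64(0.196))
13.5
rail1 0.92 [277.0, 68.0, 332.0, 250.0] (array([ 6.1459e+02,  1.7604e+01, -9.0000e-03]), np.float64(0.146))
carton 0.7 [338.0, 72.0, 428.0, 250.0] (array([ 6.83924e+02,  2.12150e+01, -1.50000e-02]), np.float64(0.045))
```

Call:
{"op": "jog_arm", "data": {
  "motion": [
    [[-40,-8,0],0.1],
    [[-80,-16,0],0.2],
    [[-120,-24,0],0.3],
    [[-160,-32,0],0.42],
    [[-200,-41,0],0.55]
  ],
  "grip": 0.2
}}

```text
t: 29.25
eef_pos: [497.0, -184.2, 244.7]
tcp_rot: [-3.141, -0.0, 1.005]
ft_force: [0.6, -0.0, -1.0]
opening: 0.716
grip_force: 0.0
```

Call:
{"op": "jog_arm", "data": {
  "motion": [
    [[-40,14,0],0.1],
    [[-80,28,0],0.2],
    [[-118,42,0],0.33],
    [[-118,42,0],0.46],
    [[-118,42,0],0.59]
  ]
}}

```text
t: 29.75
eef_pos: [469.8, -306.2, 244.2]
tcp_rot: [-3.14, 0.001, 0.412]
ft_force: [-0.2, -0.1, 0.4]
opening: 0.8
grip_force: 0.0
```

Call:
{"op": "jog_arm", "data": {
  "motion": [
    [[0,0,0],0.13],
    [[0,0,0],0.26],
    [[0,0,0],0.38],
    [[0,0,0],0.42],
    [[0,0,0],0.42]
  ]
}}

```text
t: 30.25
eef_pos: [470.3, -304.9, 244.6]
tcp_rot: [-3.141, 0.001, -0.001]
ft_force: [-0.4, -0.5, -0.2]
opening: 0.799
grip_force: 0.0
```

Run:
```python
from wl import *
cv2.imwrite("pics/w6.png",p["img"])
wl("tin1",TINX,[0],6)
```

```text
tcp [ 470.4 -304.9  244.7] [-3.141e+00  1.000e-03  1.000e-03] t 30.3 cam [ 550.5 -305.3  389.4]
tin1 0.69 [269.0, 158.0, 314.0, 245.0] (array([ 4.34702e+02, -3.48667e+02, -2.70000e-02]), np.float64(0.04))
```

View pics/w6.png

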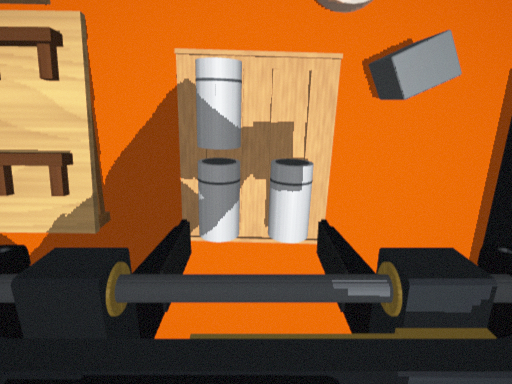

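The tray view shows three silver tins, at (219,103), (219,200) and (290,200), with no look-alikes inside the tray. I'm taking the one at (219,200) first.

Call:
{"op": "jog_arm", "data": {
  "motion": [
    [[-12,-14,40],0.02],
    [[-24,-28,80],0.02],
    [[-36,-42,120],0.02],
    [[-36,-42,150],0.02],
    [[-36,-42,160],0.02]
  ]
}}

```text
t: 30.85
eef_pos: [433.6, -262.2, 82.9]
tcp_rot: [-3.139, 0.003, -0.019]
ft_force: [0.3, -0.3, 0.2]
opening: 0.798
grip_force: 0.0
```

Call:
{"op": "jog_arm", "data": {
  "motion": [
    [[0,0,15],0],
    [[0,0,30],0],
    [[0,0,40],0],
    [[0,0,44],0],
    [[0,0,44],0]
  ]
}}

```text
t: 31.35
eef_pos: [434.7, -263.2, 41.3]
tcp_rot: [-3.141, 0.0, -0.02]
ft_force: [-0.9, 0.7, -0.1]
opening: 0.803
grip_force: 0.0
```

Call:
{"op": "jog_arm", "data": {
  "motion": [
    [[0,0,0],0],
    [[0,0,0],0],
    [[0,0,0],0],
    [[0,0,0],0],
    [[0,0,0],0]
  ],
  "grip": 1
}}

```text
t: 31.85
eef_pos: [434.7, -263.1, 41.5]
tcp_rot: [3.141, -0.0, -0.02]
ft_force: [0.1, 0.5, 3.0]
opening: 0.52
grip_force: 30.0
```

Call:
{"op": "jog_arm", "data": {
  "motion": [
    [[0,0,-5],0],
    [[0,0,-25],0],
    [[0,0,-60],0],
    [[0,0,-100],0],
    [[0,0,-120],0]
  ]
}}

```text
t: 32.35
eef_pos: [434.9, -263.3, 164.2]
tcp_rot: [3.14, -0.002, -0.02]
ft_force: [0.7, -0.4, -2.4]
opening: 0.521
grip_force: 30.0
```

Call:
{"op": "jog_arm", "data": {
  "motion": [
    [[19,-37,0],0],
    [[38,-74,0],0],
    [[57,-111,0],0],
    [[76,-148,0],0],
    [[95,-185,0],0]
  ]
}}

```text
t: 32.85
eef_pos: [533.7, -78.4, 161.4]
tcp_rot: [-3.141, 0.0, -0.02]
ft_force: [1.2, -0.4, -2.1]
opening: 0.526
grip_force: 30.0
```

Call:
{"op": "jog_arm", "data": {
  "motion": [
    [[18,-36,0],-0.07],
    [[18,-36,0],-0.19],
    [[18,-36,0],-0.32],
    [[18,-36,0],-0.45],
    [[18,-36,0],-0.58]
  ]
}}

```text
t: 33.35
eef_pos: [551.8, -44.1, 161.3]
tcp_rot: [-3.141, 0.0, 0.566]
ft_force: [0.7, -0.3, -1.3]
opening: 0.525
grip_force: 30.0
```

Call:
{"op": "jog_arm", "data": {
  "motion": [
    [[0,0,0],-0.13],
    [[0,0,0],-0.26],
    [[0,0,0],-0.39],
    [[0,0,0],-0.52],
    [[0,0,0],-0.65]
  ]
}}

```text
t: 33.85
eef_pos: [551.8, -44.3, 161.3]
tcp_rot: [-3.141, 0.0, 1.215]
ft_force: [-0.5, 0.0, -2.8]
opening: 0.517
grip_force: 30.0
```

Call:
{"op": "jog_arm", "data": {
  "motion": [
    [[0,0,15],-0.13],
    [[0,0,30],-0.26],
    [[0,0,45],-0.35],
    [[0,0,60],-0.35],
    [[0,0,65],-0.35]
  ]
}}

```text
t: 34.35
eef_pos: [551.3, -44.2, 95.1]
tcp_rot: [-3.139, -0.001, 1.56]
ft_force: [-0.6, 0.3, -1.1]
opening: 0.517
grip_force: 30.0
```

Run:
```python
from wl import *
print(s["opening"],s["grip_force"])
T=np.arctan(.128)
wl("rail1",RAIL,[0],13.5,T,mx=.9)
cv2.imwrite("pics/w7.png",p["img"])
```

```text
tcp [551.4 -44.2  95. ] [-3.139e+00 -1.000e-03  1.559e+00] t 34.4 cam [553.8  34.2 240. ]
0.5187640485659007 29.984690845012665
rail1 0.79 [281.0, 0.0, 378.0, 260.0] (array([ 6.15117e+02,  1.76060e+01, -7.00000e-03]), np.float64(0.235))
rail1 0.59 [0.0, 0.0, 396.0, 273.0] (array([ 5.45984e+02,  3.43980e+01, -5.36000e-01]), np.float64(0.872))
rail1 0.57 [68.0, 0.0, 171.0, 259.0] (array([ 4.79504e+02,  1.84230e+01, -1.10000e-02]), np.float64(0.285))
```

View pics/w7.png

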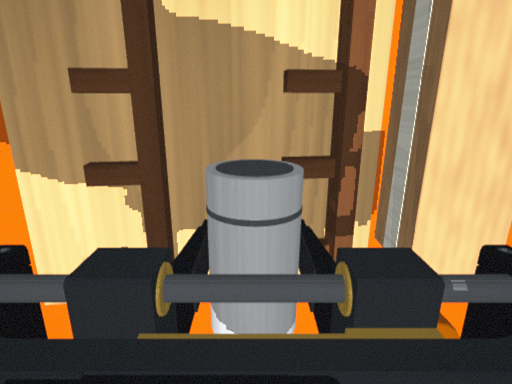

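The tin is held over the lower rail with its fingers lined up in the gap. I'm lowering it.

Call:
{"op": "jog_arm", "data": {
  "motion": [
    [[0,1,12],0],
    [[0,1,24],0],
    [[0,1,31],0],
    [[0,1,34],0],
    [[0,1,35],0]
  ]
}}

```text
t: 34.95
eef_pos: [552.9, -44.3, 60.8]
tcp_rot: [-3.141, -0.0, 1.56]
ft_force: [-0.2, -0.4, -2.0]
opening: 0.519
grip_force: 30.0
```

Call:
{"op": "jog_arm", "data": {
  "motion": [
    [[0,0,1],0],
    [[0,0,2],0],
    [[0,0,2],0],
    [[0,0,2],0]
  ]
}}

```text
t: 35.35
eef_pos: [553.1, -44.4, 59.4]
tcp_rot: [3.141, -0.0, 1.56]
ft_force: [0.5, -0.2, -3.4]
opening: 0.519
grip_force: 30.0
```

Call:
{"op": "jog_arm", "data": {
  "motion": [
    [[0,0,1],0],
    [[0,0,2],0],
    [[0,0,2],0],
    [[0,0,2],0]
  ]
}}

```text
t: 35.75
eef_pos: [553.1, -44.4, 57.4]
tcp_rot: [3.141, -0.0, 1.56]
ft_force: [-1.1, 0.5, 1.3]
opening: 0.52
grip_force: 30.0
```

Call:
{"op": "jog_arm", "data": {
  "motion": [
    [[0,0,1],0],
    [[0,0,1],0],
    [[0,0,1],0]
  ]
}}

```text
t: 36.05
eef_pos: [553.1, -44.4, 57.3]
tcp_rot: [3.141, 0.0, 1.56]
ft_force: [-4.0, 1.1, 14.7]
opening: 0.518
grip_force: 30.0
```

Call:
{"op": "jog_arm", "data": {
  "motion": [
    [[0,0,-1],0],
    [[0,0,-1],0],
    [[0,0,-1],0],
    [[0,0,-1],0],
    [[0,0,-1],0]
  ],
  "grip": 0.32
}}

```text
t: 36.55
eef_pos: [553.0, -44.4, 57.1]
tcp_rot: [-3.141, -0.0, 1.56]
ft_force: [0.0, -0.9, 0.3]
opening: 0.683
grip_force: 0.0
```

Call:
{"op": "jog_arm", "data": {
  "motion": [
    [[0,0,-10],0],
    [[0,0,-30],0],
    [[0,0,-60],0],
    [[0,0,-100],0],
    [[0,0,-140],0]
  ]
}}

```text
t: 37.05
eef_pos: [552.7, -44.3, 199.2]
tcp_rot: [-3.141, -0.0, 1.56]
ft_force: [-0.9, 0.3, 0.3]
opening: 0.68
grip_force: 0.0
```

Call:
{"op": "jog_arm", "data": {
  "motion": [
    [[-10,0,-20],0],
    [[-20,0,-40],0],
    [[-20,0,-40],0],
    [[-20,0,-40],0]
  ]
}}

```text
t: 37.45
eef_pos: [552.5, -64.3, 237.3]
tcp_rot: [3.141, -0.0, 1.559]
ft_force: [-0.2, 0.2, -0.3]
opening: 0.682
grip_force: 0.0
```

```bash
cat >> wl.py <<'E'
TINY=[np.c_[-P[:,1],P[:,0],P[:,2]-25] for P in TINX]
E
python3 - <<'E'
from wl import *
T=np.arctan(.128)
wl("rail1",RAIL,[0],13.5,T,mx=.9)
wl("tin1",TINY,[0],46.6,mx=.5)
cv2.imwrite("pics/w8.png",p["img"])
E
```

```text
tcp [552.3 -64.1 236.6] [-3.141 -0.     1.56 ] t 37.5 cam [554.6  14.2 382.2]
rail1 0.95 [270.0, 1.0, 326.0, 197.0] (array([ 6.14956e+02,  1.74390e+01, -6.00000e-03]), np.float64(0.082))
rail1 0.7 [139.0, 0.0, 201.0, 199.0] (array([ 4.82013e+02,  1.78080e+01, -8.00000e-03]), np.float64(0.174))
tin1 0.84 [231.0, 112.0, 281.0, 203.0] (array([ 5.53298e+02, -4.40070e+01, -2.00000e-02]), np.float64(0.025))
tin1 0.6 [212.0, 302.0, 289.0, 336.0] (array([ 544.706, -256.304,    1.599]), np.float64(0.424))
```

View pics/w8.png

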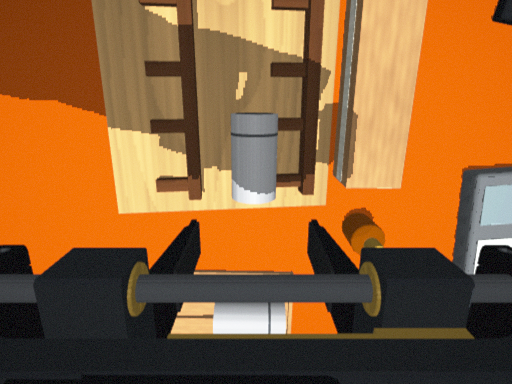

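Call:
{"op": "jog_arm", "data": {
  "motion": [
    [[-40,-1,0],0.1],
    [[-80,-2,0],0.2],
    [[-120,-3,0],0.32],
    [[-160,-4,0],0.45],
    [[-201,-5,0],0.58]
  ],
  "grip": 0.2
}}

```text
t: 38.1
eef_pos: [545.3, -266.3, 236.1]
tcp_rot: [-3.14, -0.0, 0.975]
ft_force: [0.0, 0.7, -0.1]
opening: 0.797
grip_force: 0.0
```

Call:
{"op": "jog_arm", "data": {
  "motion": [
    [[0,0,20],0.13],
    [[0,0,40],0.26],
    [[0,0,60],0.39],
    [[0,0,70],0.52],
    [[0,0,70],0.65]
  ]
}}

```text
t: 38.6
eef_pos: [544.9, -264.5, 164.4]
tcp_rot: [-3.138, 0.003, 0.325]
ft_force: [-0.7, 0.2, 1.4]
opening: 0.803
grip_force: 0.0
```

Call:
{"op": "jog_arm", "data": {
  "motion": [
    [[0,0,20],0.13],
    [[0,0,40],0.26],
    [[0,0,60],0.35],
    [[0,0,70],0.35],
    [[0,0,70],0.35]
  ]
}}

```text
t: 39.1
eef_pos: [545.0, -264.7, 95.4]
tcp_rot: [-3.14, 0.003, -0.017]
ft_force: [0.5, 0.3, 0.5]
opening: 0.799
grip_force: 0.0
```

Run:
```python
from wl import *
wl("tin1",TINX,[0],6,mx=.5)
```

```text
tcp [ 545.5 -265.    96.6] [-3.141e+00  1.000e-03 -1.700e-02] t 39.15 cam [ 625.5 -266.6  240.1]
tin1 0.94 [219.0, 146.0, 294.0, 274.0] (array([ 5.46538e+02, -2.65548e+02, -2.70000e-02]), np.float64(0.113))
tin1 0.6 [3.0, 181.0, 26.0, 245.0] (array([ 5.72143e+02, -5.76370e+01,  2.39000e-01]), np.float64(0.26))
```

Call:
{"op": "jog_arm", "data": {
  "motion": [
    [[0,0,20],0],
    [[0,0,40],0],
    [[0,0,52],0],
    [[0,0,55],0],
    [[0,0,55],0]
  ]
}}

```text
t: 39.7
eef_pos: [545.8, -265.4, 42.5]
tcp_rot: [3.142, -0.0, -0.02]
ft_force: [0.0, 0.3, 0.7]
opening: 0.799
grip_force: 0.0
```

Call:
{"op": "jog_arm", "data": {
  "motion": [
    [[0,0,0],0],
    [[0,0,0],0],
    [[0,0,0],0],
    [[0,0,0],0],
    [[0,0,0],0]
  ],
  "grip": 1
}}

```text
t: 40.2
eef_pos: [545.7, -265.4, 42.6]
tcp_rot: [3.141, -0.0, -0.02]
ft_force: [0.2, -0.2, 3.0]
opening: 0.518
grip_force: 30.0
```

Call:
{"op": "jog_arm", "data": {
  "motion": [
    [[0,0,-5],0],
    [[0,0,-25],0],
    [[0,0,-60],0],
    [[0,0,-100],0],
    [[0,0,-120],0]
  ]
}}

```text
t: 40.7
eef_pos: [546.1, -265.6, 165.4]
tcp_rot: [3.14, -0.003, -0.02]
ft_force: [0.5, -0.5, -1.3]
opening: 0.524
grip_force: 30.0
```

Call:
{"op": "jog_arm", "data": {
  "motion": [
    [[0,-35,0],0],
    [[0,-75,0],0],
    [[0,-115,0],0],
    [[0,-155,0],0],
    [[0,-195,0],0]
  ]
}}

```text
t: 41.2
eef_pos: [549.2, -68.8, 162.4]
tcp_rot: [-3.141, 0.0, -0.02]
ft_force: [1.1, 0.3, -2.2]
opening: 0.517
grip_force: 30.0
```

Call:
{"op": "jog_arm", "data": {
  "motion": [
    [[0,-40,0],0],
    [[0,-80,0],0],
    [[0,-115,0],-0.05],
    [[0,-140,0],-0.16],
    [[0,-150,0],-0.29]
  ]
}}

```text
t: 41.7
eef_pos: [552.1, 81.9, 162.4]
tcp_rot: [-3.141, 0.0, 0.276]
ft_force: [-0.1, -0.2, -2.3]
opening: 0.525
grip_force: 30.0
```

Call:
{"op": "jog_arm", "data": {
  "motion": [
    [[0,0,0],-0.13],
    [[0,0,0],-0.26],
    [[0,0,0],-0.39],
    [[0,0,0],-0.52],
    [[0,0,0],-0.65]
  ]
}}

```text
t: 42.2
eef_pos: [552.3, 79.6, 162.3]
tcp_rot: [-3.141, 0.0, 0.925]
ft_force: [-0.5, -0.3, -2.0]
opening: 0.521
grip_force: 30.0
```

Call:
{"op": "jog_arm", "data": {
  "motion": [
    [[0,0,10],-0.13],
    [[0,0,20],-0.26],
    [[0,0,35],-0.39],
    [[0,0,50],-0.52],
    [[0,0,65],-0.64]
  ]
}}

```text
t: 42.7
eef_pos: [552.4, 79.6, 96.8]
tcp_rot: [-3.141, -0.0, 1.565]
ft_force: [0.5, -0.5, -2.4]
opening: 0.522
grip_force: 30.0
```

Call:
{"op": "jog_arm", "data": {
  "motion": [
    [[0,0,0],0],
    [[0,0,0],0],
    [[0,0,0],0]
  ]
}}

```text
t: 43.0
eef_pos: [552.9, 79.6, 98.0]
tcp_rot: [3.141, -0.0, 1.557]
ft_force: [-0.7, -0.1, -0.6]
opening: 0.52
grip_force: 30.0
```

Run:
```python
from wl import *
print(s["opening"],s["grip_force"])
T=np.arctan(.128)
wl("rail1",RAIL,[0],13.5,T,mx=.9)
cv2.imwrite("pics/w9.png",p["img"])
```

```text
tcp [552.9  79.7  98.1] [ 3.14  -0.     1.558] t 43.05 cam [555.  158.2 242.9]
0.5179101469186848 29.983996152877808
```

View pics/w9.png

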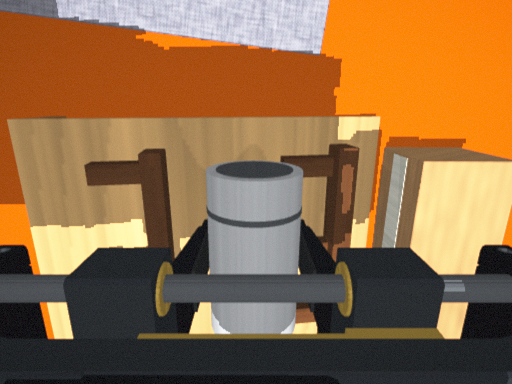

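Call:
{"op": "jog_arm", "data": {
  "motion": [
    [[0,0,12],0],
    [[0,0,24],0],
    [[0,0,32],0],
    [[0,0,37],0],
    [[0,0,38],0]
  ]
}}

```text
t: 43.6
eef_pos: [552.3, 79.6, 58.5]
tcp_rot: [-3.14, -0.0, 1.56]
ft_force: [-1.5, 0.2, 5.0]
opening: 0.518
grip_force: 30.0
```

Call:
{"op": "jog_arm", "data": {
  "motion": [
    [[0,0,1],0],
    [[0,0,1],0],
    [[0,0,1],0]
  ]
}}

```text
t: 43.9
eef_pos: [552.4, 79.6, 58.5]
tcp_rot: [-3.141, -0.0, 1.56]
ft_force: [-3.1, -0.1, 4.9]
opening: 0.517
grip_force: 30.0
```

Call:
{"op": "jog_arm", "data": {
  "motion": [
    [[0,0,1],0],
    [[0,0,1],0],
    [[0,0,1],0]
  ]
}}

```text
t: 44.2
eef_pos: [552.4, 79.6, 58.5]
tcp_rot: [3.141, -0.0, 1.56]
ft_force: [-6.2, -0.6, 18.0]
opening: 0.521
grip_force: 30.0
```

Call:
{"op": "jog_arm", "data": {
  "motion": [
    [[0,0,-2],0],
    [[0,0,-2],0],
    [[0,0,-2],0],
    [[0,0,-2],0],
    [[0,0,-2],0]
  ],
  "grip": 0.32
}}

```text
t: 44.7
eef_pos: [552.6, 79.6, 59.0]
tcp_rot: [-3.141, -0.0, 1.56]
ft_force: [-0.1, -0.5, 0.1]
opening: 0.678
grip_force: 0.0
```

Call:
{"op": "jog_arm", "data": {
  "motion": [
    [[0,0,-10],0],
    [[0,0,-30],0],
    [[0,0,-60],0],
    [[0,0,-100],0],
    [[0,0,-140],0]
  ]
}}

```text
t: 45.2
eef_pos: [552.2, 79.6, 201.2]
tcp_rot: [-3.141, -0.0, 1.56]
ft_force: [-0.5, -0.8, -0.1]
opening: 0.684
grip_force: 0.0
```

Call:
{"op": "jog_arm", "data": {
  "motion": [
    [[-20,0,-20],0],
    [[-50,0,-40],0],
    [[-80,0,-40],0],
    [[-80,0,-40],0]
  ]
}}

```text
t: 45.6
eef_pos: [551.7, -2.8, 240.5]
tcp_rot: [3.14, 0.001, 1.557]
ft_force: [-0.0, 0.6, 0.6]
opening: 0.678
grip_force: 0.0
```

Run:
```python
from wl import *
T=np.arctan(.128)
for z in (30,13.5): print(z); wl("rail1",RAIL,[0],z,T,mx=.4)
wl("tin1",TINY,[0],46.6,mx=.5)
wl("carton",CLYING,[0],0,mx=.9)
```

```text
tcp [551.5  -1.5 240. ] [ 3.141 -0.     1.557] t 45.65 cam [553.7  75.8 385.4]
30
rail1 0.73 [143.0, 44.0, 203.0, 245.0] (array([ 4.85177e+02,  1.83170e+01, -6.00000e-03]), np.float64(0.152))
rail1 0.64 [275.0, 47.0, 326.0, 242.0] (array([ 6.11752e+02,  1.78090e+01, -2.10000e-02]), np.float64(0.33))
13.5
rail1 0.73 [143.0, 44.0, 203.0, 245.0] (array([ 4.81997e+02,  1.63410e+01, -1.00000e-02]), np.float64(0.237))
rail1 0.64 [275.0, 47.0, 326.0, 242.0] (array([ 6.14854e+02,  1.73770e+01, -1.10000e-02]), np.float64(0.162))
tin1 0.84 [228.0, 44.0, 282.0, 144.0] (array([ 5.55053e+02,  7.85350e+01, -1.80000e-02]), np.float64(0.023))
tin1 0.59 [232.0, 167.0, 281.0, 251.0] (array([ 5.53331e+02, -4.42970e+01, -2.20000e-02]), np.float64(0.02))
carton 0.6 [330.0, 49.0, 418.0, 237.0] (array([ 6.84104e+02,  2.13210e+01, -1.50000e-02]), np.float64(0.024))
```

Call:
{"op": "jog_arm", "data": {
  "motion": [
    [[-40,-13,0],0],
    [[-80,-26,0],0.06],
    [[-120,-39,0],0.14],
    [[-160,-52,0],0.22],
    [[-200,-65,0],0.3]
  ],
  "grip": 0.2
}}

```text
t: 46.35
eef_pos: [484.1, -200.2, 239.1]
tcp_rot: [-3.141, -0.0, 1.258]
ft_force: [0.9, -0.1, -0.3]
opening: 0.797
grip_force: 0.0
```

Call:
{"op": "jog_arm", "data": {
  "motion": [
    [[-40,0,0],0.1],
    [[-80,-1,0],0.22],
    [[-120,-2,0],0.34],
    [[-157,-2,0],0.47],
    [[-157,-2,0],0.6]
  ]
}}

```text
t: 46.85
eef_pos: [433.8, -351.3, 238.8]
tcp_rot: [3.142, 0.0, 0.652]
ft_force: [-0.2, 1.0, -0.5]
opening: 0.796
grip_force: 0.0
```

Call:
{"op": "jog_arm", "data": {
  "motion": [
    [[0,0,20],0.13],
    [[0,0,50],0.26],
    [[0,0,80],0.39],
    [[0,0,110],0.52],
    [[0,0,130],0.64]
  ]
}}

```text
t: 47.35
eef_pos: [434.6, -347.3, 107.1]
tcp_rot: [-3.14, 0.001, 0.016]
ft_force: [0.9, -0.1, -0.1]
opening: 0.801
grip_force: 0.0
```

Call:
{"op": "jog_arm", "data": {
  "motion": [
    [[0,0,10],0.04],
    [[0,0,14],0.04],
    [[0,0,14],0.04]
  ]
}}

```text
t: 47.65
eef_pos: [434.8, -348.0, 94.8]
tcp_rot: [-3.141, 0.001, -0.018]
ft_force: [0.1, 0.0, 0.1]
opening: 0.8
grip_force: 0.0
```

Run:
```python
from wl import *
wl("tin1",TINX,[0],6,mx=.5)
```

```text
tcp [ 434.9 -348.2   95.4] [-3.141 -0.    -0.018] t 47.7 cam [ 515.  -349.7  239.6]
```

Call:
{"op": "jog_arm", "data": {
  "motion": [
    [[0,0,20],0],
    [[0,0,40],0],
    [[0,0,50],0],
    [[0,0,53],0],
    [[0,0,53],0]
  ]
}}

```text
t: 48.25
eef_pos: [434.7, -348.6, 42.5]
tcp_rot: [3.142, -0.0, -0.02]
ft_force: [0.9, -0.6, 0.0]
opening: 0.804
grip_force: 0.0
```

Call:
{"op": "jog_arm", "data": {
  "motion": [
    [[0,0,0],0],
    [[0,0,0],0],
    [[0,0,0],0],
    [[0,0,0],0],
    [[0,0,0],0]
  ],
  "grip": 1
}}

```text
t: 48.75
eef_pos: [434.6, -348.6, 42.5]
tcp_rot: [3.141, -0.0, -0.02]
ft_force: [-0.9, 0.8, 3.5]
opening: 0.52
grip_force: 30.0
```

Call:
{"op": "jog_arm", "data": {
  "motion": [
    [[0,0,-5],0],
    [[0,0,-25],0],
    [[0,0,-60],0],
    [[0,0,-100],0],
    [[0,0,-120],0]
  ]
}}

```text
t: 49.25
eef_pos: [435.0, -348.9, 165.3]
tcp_rot: [3.139, -0.002, -0.02]
ft_force: [0.2, -1.0, -2.4]
opening: 0.52
grip_force: 30.0
```

Call:
{"op": "jog_arm", "data": {
  "motion": [
    [[-2,-35,0],0],
    [[-4,-72,0],0],
    [[-6,-110,0],0],
    [[-9,-150,0],0],
    [[-11,-190,0],0]
  ]
}}

```text
t: 49.75
eef_pos: [426.8, -156.9, 162.4]
tcp_rot: [-3.141, -0.0, -0.021]
ft_force: [0.5, 0.3, -1.6]
opening: 0.522
grip_force: 30.0
```

Call:
{"op": "jog_arm", "data": {
  "motion": [
    [[-2,-40,0],0],
    [[-4,-75,0],-0.05],
    [[-6,-100,0],-0.15],
    [[-6,-114,0],-0.27],
    [[-6,-114,0],-0.4]
  ]
}}

```text
t: 50.25
eef_pos: [423.4, -42.6, 162.5]
tcp_rot: [-3.141, -0.0, 0.387]
ft_force: [0.6, -0.0, -1.7]
opening: 0.519
grip_force: 30.0
```

Call:
{"op": "jog_arm", "data": {
  "motion": [
    [[0,0,0],-0.13],
    [[0,0,0],-0.26],
    [[0,0,0],-0.39],
    [[0,0,0],-0.52],
    [[0,0,0],-0.65]
  ]
}}

```text
t: 50.75
eef_pos: [423.6, -44.2, 162.4]
tcp_rot: [-3.142, -0.0, 1.035]
ft_force: [0.5, 0.5, -1.8]
opening: 0.519
grip_force: 30.0
```

Call:
{"op": "jog_arm", "data": {
  "motion": [
    [[0,0,10],-0.13],
    [[0,0,20],-0.26],
    [[0,0,35],-0.39],
    [[0,0,50],-0.53],
    [[0,0,50],-0.53]
  ]
}}

```text
t: 51.25
eef_pos: [423.0, -44.1, 111.2]
tcp_rot: [-3.139, -0.001, 1.562]
ft_force: [0.2, -0.8, -0.9]
opening: 0.52
grip_force: 30.0
```

Run:
```python
from wl import *
print(s["opening"],s["grip_force"],s["joints"].round(2))
T=np.arctan(.128)
wl("rail1",RAIL,[0],30,T,mx=.9)
cv2.imwrite("pics/w10.png",p["img"])
```

```text
tcp [423.4 -44.1 112. ] [-3.140e+00 -1.000e-03  1.557e+00] t 51.3 cam [425.3  34.4 256.2]
0.5246852850609305 29.980733692646027 [-0.26  0.42  2.16  0.    0.55 -0.25]
rail1 0.84 [279.0, 0.0, 371.0, 263.0] (array([ 4.85456e+02,  1.82070e+01, -4.00000e-03]), np.float64(0.234))
rail1 0.83 [470.0, 61.0, 512.0, 259.0] (array([ 6.2731e+02,  4.0092e+01, -2.7500e-01]), np.float64(0.674))
```

View pics/w10.png

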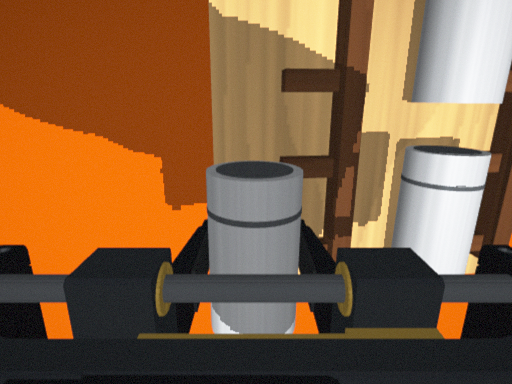

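Call:
{"op": "jog_arm", "data": {
  "motion": [
    [[0,0,12],0],
    [[0,0,24],0],
    [[0,0,31],0],
    [[0,0,35],0],
    [[0,0,36],0]
  ]
}}

```text
t: 51.85
eef_pos: [423.8, -44.2, 76.3]
tcp_rot: [3.142, -0.0, 1.559]
ft_force: [0.2, 0.4, -0.6]
opening: 0.522
grip_force: 30.0
```

Call:
{"op": "jog_arm", "data": {
  "motion": [
    [[0,0,1],0],
    [[0,0,1],0],
    [[0,0,1],0]
  ]
}}

```text
t: 52.15
eef_pos: [423.8, -44.2, 75.5]
tcp_rot: [3.141, 0.0, 1.56]
ft_force: [-0.6, -0.2, 0.2]
opening: 0.517
grip_force: 30.0
```

Call:
{"op": "jog_arm", "data": {
  "motion": [
    [[0,0,1],0],
    [[0,0,1],0],
    [[0,0,1],0]
  ]
}}

```text
t: 52.45
eef_pos: [423.7, -44.2, 74.9]
tcp_rot: [3.141, 0.0, 1.56]
ft_force: [-2.8, 0.8, 12.2]
opening: 0.519
grip_force: 30.0
```

Call:
{"op": "jog_arm", "data": {
  "motion": [
    [[0,0,0],0],
    [[0,0,0],0],
    [[0,0,0],0],
    [[0,0,0],0],
    [[0,0,0],0]
  ],
  "grip": 0.32
}}

```text
t: 52.95
eef_pos: [423.7, -44.2, 74.1]
tcp_rot: [-3.142, -0.0, 1.56]
ft_force: [-0.7, 0.4, -0.1]
opening: 0.679
grip_force: 0.0
```

Call:
{"op": "jog_arm", "data": {
  "motion": [
    [[0,0,-10],0],
    [[0,0,-30],0],
    [[0,0,-60],0],
    [[0,0,-100],0],
    [[0,0,-140],0]
  ]
}}

```text
t: 53.45
eef_pos: [423.2, -44.1, 216.3]
tcp_rot: [-3.141, -0.0, 1.56]
ft_force: [0.7, -0.1, -0.5]
opening: 0.681
grip_force: 0.0
```

Call:
{"op": "jog_arm", "data": {
  "motion": [
    [[0,30,-20],0],
    [[0,60,-40],0],
    [[0,80,-60],0],
    [[0,80,-60],0],
    [[0,80,-60],0]
  ]
}}

```text
t: 53.95
eef_pos: [502.9, -44.9, 274.1]
tcp_rot: [-3.141, -0.0, 1.56]
ft_force: [-0.6, 0.5, -1.1]
opening: 0.683
grip_force: 0.0
```

Run:
```python
from wl import *
T=np.arctan(.128)
for z in (30,13.5): print(z); wl("rail1",RAIL,[0],z,T,mx=.4)
for z in (46.6,63): print(z); wl("tin1",TINY,[0],z,mx=.5)
wl("carton",CLYING,[0],0,mx=.9)
cv2.imwrite("pics/w11.png",p["img"])
```

```text
tcp [502.5 -44.9 273.7] [-3.14 -0.    1.56] t 54.0 cam [505.   33.6 419. ]
30
rail1 0.96 [197.0, 6.0, 244.0, 204.0] (array([ 4.85207e+02,  1.82380e+01, -1.20000e-02]), np.float64(0.105))
rail1 0.76 [312.0, 11.0, 362.0, 200.0] (array([ 6.09548e+02,  1.62460e+01, -1.30000e-02]), np.float64(0.334))
13.5
rail1 0.96 [197.0, 6.0, 244.0, 204.0] (array([ 4.84318e+02,  1.89840e+01, -1.10000e-02]), np.float64(0.199))
rail1 0.76 [312.0, 11.0, 362.0, 200.0] (array([ 6.14844e+02,  1.71760e+01, -1.40000e-02]), np.float64(0.186))
46.6
tin1 0.62 [163.0, 130.0, 208.0, 216.0] (array([ 4.1949e+02, -4.8116e+01, -2.6000e-02]), np.float64(0.069))
tin1 0.58 [275.0, 128.0, 319.0, 207.0] (array([ 5.53264e+02, -4.46180e+01, -1.30000e-02]), np.float64(0.03))
63
tin1 0.62 [163.0, 130.0, 208.0, 216.0] (array([ 4.23745e+02, -4.53790e+01, -1.30000e-02]), np.float64(0.023))
tin1 0.58 [275.0, 128.0, 319.0, 207.0] (array([ 5.50643e+02, -4.21740e+01, -4.40000e-02]), np.float64(0.113))
carton 0.82 [360.0, 9.0, 454.0, 196.0] (array([ 6.84233e+02,  2.15610e+01, -1.80000e-02]), np.float64(0.02))
```

View pics/w11.png

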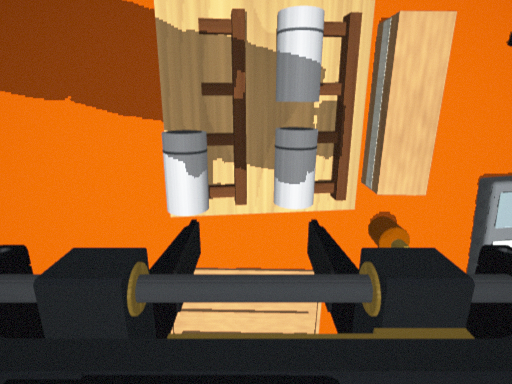

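All three tins rest against prong ends: the upper one at (186,172), the lower ones at (300,55) and (295,167). Both rails are flat, the carton is along the foot at (408,100), and the tray is empty. I'll do one settle check, then hand in.

Call:
{"op": "jog_arm", "data": {
  "motion": [
    [[0,0,-20],0],
    [[0,0,-20],0],
    [[0,0,-20],0],
    [[0,0,-20],0],
    [[0,0,-20],0]
  ]
}}

```text
t: 54.75
eef_pos: [503.5, -45.1, 293.6]
tcp_rot: [-3.141, -0.0, 1.56]
ft_force: [0.1, 0.6, 0.1]
opening: 0.681
grip_force: 0.0
```

Run:
```python
from wl import *
T=np.arctan(.128)
for z in (30,13.5): wl("rail1",RAIL,[0],z,T,mx=.25)
for z in (46.6,63): wl("tin1",TINY,[0],z,mx=.06)
wl("carton",CLYING,[0],0,mx=.9)
print(job_done())
```

```text
tcp [503.5 -45.1 293.7] [-3.141 -0.     1.56 ] t 54.8 cam [505.7  33.4 438.5]
rail1 0.71 [201.0, 10.0, 246.0, 200.0] (array([ 4.85072e+02,  1.84080e+01, -5.00000e-03]), np.float64(0.107))
rail1 0.79 [308.0, 14.0, 359.0, 198.0] (array([ 6.1455e+02,  1.7517e+01, -1.4000e-02]), np.float64(0.18))
rail1 0.71 [201.0, 10.0, 246.0, 200.0] (array([ 4.84221e+02,  1.84430e+01, -5.00000e-03]), np.float64(0.177))
tin1 0.94 [273.0, 10.0, 322.0, 102.0] (array([ 5.54774e+02,  7.88450e+01, -1.50000e-02]), np.float64(0.029))
tin1 0.65 [274.0, 126.0, 315.0, 203.0] (array([ 5.53373e+02, -4.42880e+01, -2.60000e-02]), np.float64(0.039))
tin1 0.85 [167.0, 130.0, 210.0, 211.0] (array([ 4.23512e+02, -4.52330e+01, -2.10000e-02]), np.float64(0.021))
carton 0.84 [357.0, 13.0, 444.0, 188.0] (array([ 6.83843e+02,  2.17720e+01, -2.30000e-02]), np.float64(0.026))
the job is handed in; nothing more can be done
None
```

The job is handed in at about 55 s: the carton lies along the board's foot, both rails sit flat and centred with prongs up the slope (the upper one was reset after being knocked aside), and all three tins rest still against prong ends, two on the lower rail and one on the upper.

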